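# Fit the module and snap the cover onto a control unit

### The arm

A 6-joint arm with a two-finger parallel gripper is mounted at the origin on a cart in front of the work surface, level with it; the furniture and walls round the work are solid. World frame = base frame: x ahead of the robot, y to its left, z up, the work surface at z = 0. Lengths are in m, angles in degrees, forces in N, time in s.
With the tool pointing down it reaches from about 0.35 to 0.875 m from the base axis. Payload 4.2 kg.
Tool frame: the origin (TCP) lies on the centre line of the jaws, within the pads' length; the fingertips stand 11 mm ahead of it and the grasp point (between the pads) lies 8 mm behind it; z points along the fingers, y is the line along which they close (so a half turn about z gives the same grasp; the last joint's range is limited). The gripper opens to 87 mm and grips with 3 to 60 N. Pads are 19 mm wide; open, the fingers measure 117 mm over their backs; the gripper's body (75 mm by 190 mm) begins 51 mm behind the grasp point.
Start: joints at [88.786, 22.042, 0.453, 0, -68.411, -14.817], TCP at [0.173, 0.601, 0.234] pointing down, gripper open.
Joint ranges: [-179.83, 179.83], [-69.29, 118.12], [-61.27, 80.66], [-181.25, 117.63], [-171.15, -9.14], [-177.46, 177.46]. Speed limits (degrees/s): [159.86, 159.86, 180, 180, 180, 180].

### API

Orientations are given as a 3x3 rotation matrix whose columns are the frame's x, y, z axes.
In Python, from station import r gives the robot as it stands.
- The arm moves only by the tool servo_tool, never from a script. Its argument "commands" is a list that holds one entry, the list of rows, each a list of 7 numbers: the closure, from 0 (fully open) to 1 (shut), then the shift along the tool's x, y, z in mm, then the turn, a rotation vector about the tool's x, y, z in rad. In form: [[[claw, x, y, z, ax, ay, az], ...]]. A call has exactly 5 rows; each row is the pose to reach, as a shift and turn from the pose commanded when the call began, along the tool's axes at that moment; what a row does not reach only later rows make up. A row lasts 1/10 s, in which the tool goes at most 50 mm and 8.59 degrees, less where a joint would pass 70% of its speed; a pose out of reach is approached as far as the arm can. A call with a gripper value outside its range is refused whole. The fingers move at their own pace and stop on an object; the grip force is fixed at half the most. Time passes only in rows, so rows that repeat a pose let the fingers close, or fill a call up. It gives the time, the measured TCP pose, the force, the opening and the grip force at its end, in the units of the state.
- r.sense(): the state, without advancing time (a new reading comes with each control period).
- r.capture(name): name is "scene" or "top" or "wrist"; returns a dict with "pixels" (420x560x3 uint8, red, green, blue), "camera_matrix" (3x3 intrinsics, pixels), "dist" ([k1, k2, p1, p2, k3] as OpenCV has them; the pictures are not rectified), "R" (3x3) and "t" (3): a world point X has camera coordinates R X + t. Camera axes: x right, y down, z forward; pixel columns grow to the right and rows downward; lengths in m; the calibration is good to about 2 mm. A picture is of the moment at which its call begins. There is no depth.
- r.finish_job(): hands the job in; it is judged then, once.
The state is a dict: "time_s": time; "joints": joint angles; "joint_velocities": joint speeds; "effort": joint torques, N m; "tcp_pos": TCP position; "ee_rot": TCP orientation; "wrist_force": force on the tool from outside, world axes, zero at the start; "moment": the same for the moment, N m; "gripper_width": opening from 0.0 (shut) to 1.0 (fully open); "gripper_force": force on a finger pad.
Only numpy, scipy, OpenCV 4.12 (cv2) and the standard library are available. Lean on these libraries where they do the work, as an engineer would, in place of code of your own. Each camera call takes 0.05 s, during which the arm holds its last target. There are 200 camera calls.

### The job

Refit the machine's control unit on the bench: slide the flat plug-in module from its wooden stand down into the slot of the unit's base until it stands on the bottom, then set the cover over it and press it down until both spring clips snap and it sits fully home on the base. Keep pressing the cover down firmly and do not let go: the program finishes while the gripper is still holding it pressed. Leave the nut, the spanner and the grease tin where they lie.

Things in the scene. Friction and masses are not known exactly. Their poses are not given: they have to be found in the camera images.
- unit_base: base of the control unit, fixed to the bench: dark steel flange 110 x 124 x 8 mm with a grey block 52 x 80 mm (x by y) on it, block top 40 mm above the bench. A rounded spring clip sticks 4.5 mm out of each long side of the block (+x and -x) at z = 20 mm. Origin: centre of the underside; z up, y along the slot.
- slot_mouth (a point): centre of the slot's mouth in the block's top, 40 mm above the base's underside. The slot is vertical, 12 mm (base x) by 62 mm (base y), 32 mm deep; its mouth is a funnel that widens 3.5 mm to every side over the top 6 mm: its floor is 8 mm above the base's underside.
- module: loose upright grey and black slab 10 mm thick (x), 60 mm wide (y), 72 mm high, 0.08 to 0.17 kg. Starts in the wooden stand's slot, foot 4 mm above the bench, upper 52 mm free. Grip it across the 10 mm near its top (upper 28 mm is plain). Fully home its foot is on the slot floor and 40 mm stick out of the block; either way round. Origin: centre of the underside; z up.
- module_stand: fixed wooden stand 60 x 92 mm (x by y), 24 mm high, with an open slot 13 x 63 mm (1.5 mm free each side of the module), floor at 4 mm. Origin: centre of the underside; y along the slot.
- cover: the cover, a loose grey hood open below, 69 x 97 mm (x by y), 78 mm high, inside height 75 mm, 0.14 to 0.28 kg; stands on its rim. A ramped bead inside the rim leaves 1.5 mm round the block (4.5 mm lead-in). Goes on long side along the block's long side, either way round. Fully home the rim is on the flange: its origin 8 mm above the base's. Origin: centre of the rim's underside; z up.
- cover_rib (a point): centre of the top of the cover's grip rib, 104 mm above the rim. The rib is 14 mm thick (cover x), 46 mm long (cover y), 26 mm high, in the middle of the roof. Grip it across the 14 mm and press straight down; after the snap keep pressing with some 10 to 20 N.
- clip_far (a joint): how far the spring clip on the base's +x side is pushed in, m: 0 when free or snapped home, about 0.003 as the bead passes. Bead and clips meet with the cover about 10 mm above home; the resistance rises to some 10 to 18 N and drops suddenly about 6 mm above home, where the clips spring out over the bead.
- clip_near (a joint): the same for the clip on the base's -x side, m
- nut_m24: bystander: a dark hexagon nut 36 x 41 x 19 mm lying on the bench; origin at the underside's centre
- spanner_19: bystander: an open-ended spanner 227 mm long, 40 mm wide, 12 mm high, lying beyond the work; origin at the underside's centre
- grease_tin: bystander: a round orange tin, 67 mm across and 60 mm high, right of the work; origin at the underside's centre
Not all that is in view belongs to the job. What is meant by the module is not blue, pink or red, and is the smaller of those in its own colour.

How it is judged:
By the outcome, as a careful person would: the job done as asked, in the order asked, and still so for the second after the job is handed in, while the arm keeps its last pose, push and grip.
It also fails if it takes over 69 s, if anything falls off the work surface, if the arm or the gripper's body presses on something with over 40 N, if the wrist force passes 120 N, or if a joint passes its speed limit or range.

## Working session

There is one attempt and no reset: what is moved stays moved. The work goes in short steps, Python scripts to look and compute and a tool call to move; the robot and the scene stay as the last step left them, time stands still between calls to the robot, and variables do not carry over. Pictures are saved under pics/ and viewed, at most 10 in all, crops included, and the job is handed in when it is done.

Besides the shell and the picture viewer there is one more tool, called after ">>>" as a command line: name --argument value ..., lists and objects as JSON in quotes. servo_tool: Moves the arm, as the interface text tells. Its arguments: {"type":"object","properties":{"commands":{"type":"array","items":{"type":"array","items":{"type":"array","items":{"type":"number"}}}}},"required":["commands"]}

```bash
mkdir -p pics
cat > h.py <<'E'
import numpy as np, cv2, json
from station import r
def cap(n):
    c=r.capture(n); return {k:np.array(v) for k,v in c.items() if k in("pixels","camera_matrix","dist","R","t")}
def ray(c,uv):
    p=cv2.undistortPoints(np.array(uv,float).reshape(-1,1,2),c["camera_matrix"],c["dist"]).reshape(-1,2)
    d=np.c_[p,np.ones(len(p))]@c["R"]; return -c["R"].T@c["t"],d
def onz(c,uv,z):
    o,d=ray(c,uv); return o+d*((z-o[2])/d[:,2])[:,None]
def proj(c,X):
    return cv2.projectPoints(np.array(X,float).reshape(-1,3),cv2.Rodrigues(c["R"])[0],c["t"],c["camera_matrix"],c["dist"])[0].reshape(-1,2)
def save(c,f): cv2.imwrite("pics/"+f,c["pixels"][:,:,::-1].astype(np.uint8))
E
python3 - <<'E'
from h import *
import pickle
d={}
for n in("top","scene"):
    d[n]=cap(n); c=d[n]; print(n,-c["R"].T@c["t"],c["R"][2]); save(c,n+"0.png")
pickle.dump(d,open("d0.pkl","wb"))
s=r.sense(); print(s["tcp_pos"],s["ee_rot"],s["gripper_width"],s["wrist_force"])
E
```

```text
top [ 0.29063946 -0.3362026   1.69952414] [ 0.18072318  0.00661869 -0.98351173]
scene [-0.27647953 -0.78684816  0.97236997] [ 0.66122485  0.3511748  -0.66291625]
[0.17245045 0.60021511 0.23257897] [[ 9.61067045e-01 -2.76314991e-01 -4.00387290e-04]
 [-2.76315248e-01 -9.61065215e-01 -1.88048267e-03]
 [ 1.34807254e-04  1.91790303e-03 -9.99998152e-01]] 0.9989242793558982 [ 0.24687363 -0.7516853  -1.35867021]
```

View pics/top0.png

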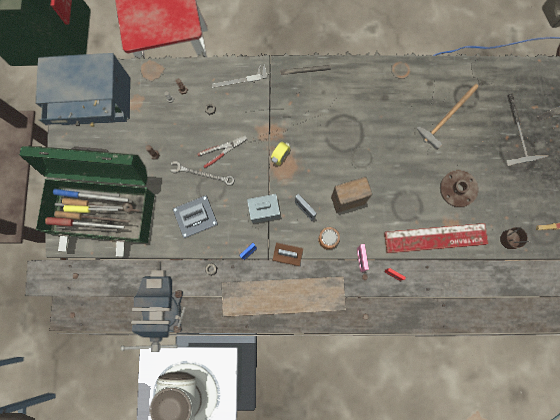

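View pics/scene0.png

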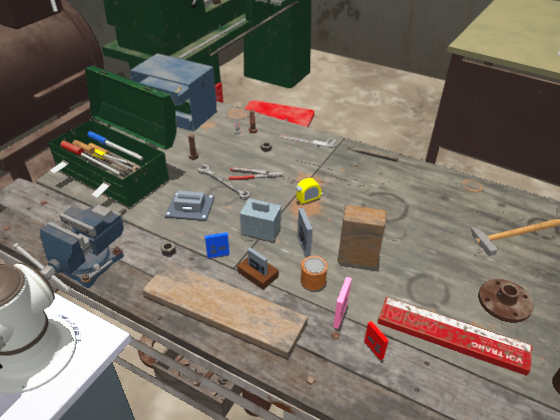

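Candidates (top view pixels):
- Grey slab in the wooden stand, (288,252).
- Larger grey slab, (305,206).
- Blue, (248,251).
- Pink, (363,258).
- Red, (395,274).

By the description I choose the smaller grey slab in the stand. The unit base is at (196,215) and the cover at (264,208).

Run:
```python
from h import *
import pickle
d=pickle.load(open("d0.pkl","rb"))
t=d["top"]["pixels"].astype(np.uint8); s=d["scene"]["pixels"].astype(np.uint8)
a=cv2.resize(t[185:275,165:325],(800,450),interpolation=cv2.INTER_CUBIC)[:300*1]
a=cv2.resize(t[185:275,165:325],(533,300),interpolation=cv2.INTER_CUBIC)
b=cv2.resize(s[180:300,160:330],(425,300),interpolation=cv2.INTER_CUBIC)
o=np.zeros((600,533,3),np.uint8);o[:300]=a;o[300:,:425]=b
o=cv2.resize(o,None,fx=1,fy=1)
cv2.imwrite("pics/crop1.png",o[:,:,::-1])
# rough positions
c=d["top"]
for n,uv,z in(("base",(195,215),.04),("cover",(264,205),.104),("mod",(288,252),.076),("nut",(211,269),.019),("big",(305,206),.07),("tin",(329,237),.06)):
    print(n,onz(c,[uv],z)[0].round(3))
```

```text
base [ 0.578 -0.018  0.04 ]
cover [ 0.6   -0.251  0.104]
mod [ 0.452 -0.327  0.076]
nut [ 0.401 -0.073  0.019]
big [ 0.603 -0.383  0.07 ]
tin [ 0.503 -0.46   0.06 ]
```

View pics/crop1.png

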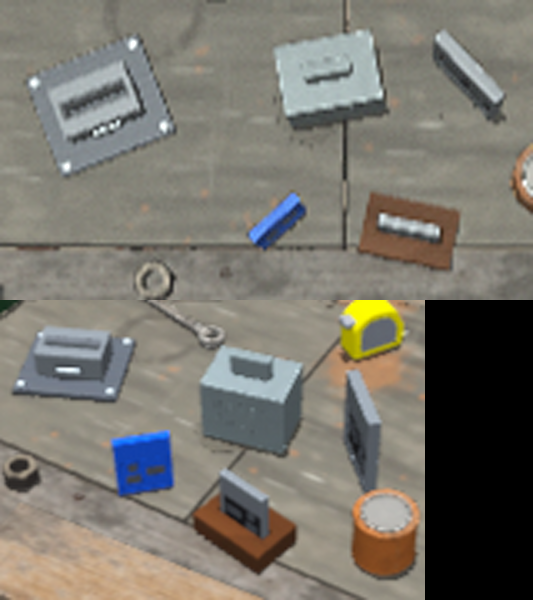

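The crop confirms it: the small grey/black slab stands in the brown stand (crop ~410,228 and 245,505). The other grey slab is larger and stands free. Planning the transit at a safe height, then I'll refine from the wrist camera.

```bash
cat >> h.py <<'E'
def Rdown(yaw):
    a=np.radians(yaw); x=np.array([np.cos(a),np.sin(a),0]); z=np.array([0,0,-1.]); return np.c_[x,np.cross(z,x),z]
def plan(start,*wps):
    """start=(pos,R); wps=(x,y,z,yaw): prints tool-frame shift mm + rotvec per call"""
    p,R=np.array(start[0]),np.array(start[1])
    for w in wps:
        q=np.array(w[:3]);Q=Rdown(w[3])
        print(w,(1000*R.T@(q-p)).round(1).tolist(),cv2.Rodrigues(R.T@Q)[0].ravel().round(3).tolist()); p,R=q,Q
def st(): 
    s=r.sense(); return s
def yaw(R): R=np.array(R); return np.degrees(np.arctan2(R[1,0],R[0,0]))
E
python3 - <<'E'
from h import *
s=r.sense()
plan((s["tcp_pos"],s["ee_rot"]),(.25,.5,.42,-16),(.42,.33,.42,-38),(.48,.10,.42,-60),(.5,-.14,.4,-82),(.45,-.3,.3,-104))
E
```

```text
(0.25, 0.5, 0.42, -16) [102.2, 75.2, -187.3] [0.002, -0.0, -0.001]
(0.42, 0.33, 0.42, -38) [210.3, 116.6, 0.0] [0.0, 0.0, 0.384]
(0.48, 0.1, 0.42, -60) [188.9, 144.3, 0.0] [0.0, 0.0, 0.384]
(0.5, -0.14, 0.4, -82) [217.8, 102.7, 20.0] [0.0, 0.0, 0.384]
(0.45, -0.3, 0.3, -104) [151.5, 71.8, 100.0] [0.0, 0.0, 0.384]
```

>>> servo_tool --commands '[[[0,102,75,-187,0.002,0,0],[0,102,75,-187,0.002,0,0],[0,102,75,-187,0.002,0,0],[0,102,75,-187,0.002,0,0],[0,102,75,-187,0.002,0,0]]]'

```text
time_s: 0.6
tcp_pos: [0.2513, 0.4992, 0.4251]
ee_rot: [[0.961, -0.277, 0.003], [-0.277, -0.961, 0.008], [0.001, -0.008, -1.0]]
wrist_force: [0.3, 0.3, 0.2]
gripper_width: 1.0
gripper_force: 0.0
```

>>> servo_tool --commands '[[[0,210,117,0,0,0,0.384],[0,210,117,0,0,0,0.384],[0,210,117,0,0,0,0.384],[0,210,117,0,0,0,0.384],[0,210,117,0,0,0,0.384]]]'

```text
time_s: 1.1
tcp_pos: [0.4205, 0.3278, 0.4201]
ee_rot: [[0.787, -0.617, 0.0], [-0.617, -0.787, 0.001], [-0.001, -0.001, -1.0]]
wrist_force: [-0.4, 1.1, -0.2]
gripper_width: 1.002
gripper_force: 0.0
```

>>> servo_tool --commands '[[[0,189,144,0,0,0,0.384],[0,189,144,0,0,0,0.384],[0,189,144,0,0,0,0.384],[0,189,144,0,0,0,0.384],[0,189,144,0,0,0,0.384]]]'

```text
time_s: 1.6
tcp_pos: [0.4794, 0.0975, 0.4198]
ee_rot: [[0.498, -0.867, 0.0], [-0.867, -0.498, 0.002], [-0.001, -0.001, -1.0]]
wrist_force: [0.7, 0.2, 0.7]
gripper_width: 1.001
gripper_force: 0.0
```

>>> servo_tool --commands '[[[0,218,103,20,0,0,0.384],[0,218,103,20,0,0,0.384],[0,218,103,20,0,0,0.384],[0,218,103,20,0,0,0.384],[0,218,103,20,0,0,0.384]]]'

```text
time_s: 2.1
tcp_pos: [0.4987, -0.1424, 0.3989]
ee_rot: [[0.138, -0.99, -0.0], [-0.99, -0.138, 0.002], [-0.002, -0.0, -1.0]]
wrist_force: [0.5, 0.7, 0.1]
gripper_width: 0.997
gripper_force: 0.0
```

>>> servo_tool --commands '[[[0,151,72,100,0,0,0.384],[0,151,72,100,0,0,0.384],[0,151,72,100,0,0,0.384],[0,151,72,100,0,0,0.384],[0,151,72,100,0,0,0.384]]]'

```text
time_s: 2.6
tcp_pos: [0.4455, -0.3017, 0.2945]
ee_rot: [[-0.248, -0.969, -0.008], [-0.969, 0.248, 0.006], [-0.003, 0.009, -1.0]]
wrist_force: [-0.3, 0.7, -0.1]
gripper_width: 0.999
gripper_force: 0.0
```

Run:
```python
from h import *
import pickle
c=cap("wrist"); pickle.dump(c,open("w1.pkl","wb")); save(c,"w1.png")
s=r.sense(); print(s["time_s"],s["tcp_pos"],yaw(s["ee_rot"]),np.round(s["joints"],1),s["wrist_force"])
print("cam",-c["R"].T@c["t"],c["R"][2])
```

```text
2.65 [ 0.44702206 -0.30079933  0.29660936] -104.26846406127518 [-16.8  11.5  -5.3  -0.1 -73.5   2.5] [ 0.86596844 -0.16594658  1.84690133]
cam [ 0.42923363 -0.37510971  0.4454852 ] [ 0.05879173  0.26903517 -0.96133428]
```

View pics/w1.png

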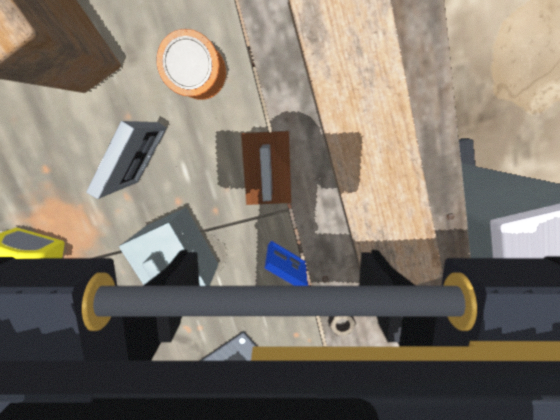

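The wrist view shows the module in its brown stand at (265,172), with the blue slab at (287,262) and the cover at (170,245). Measuring the module top.

```bash
cat >> h.py <<'E'
def rect(c,mask,z,near=None,minA=80):
    """min-area rect of the mask blob (nearest px `near`), lifted to plane z: centre, sizes mm, yaw of long side, corners"""
    n,l,stt,cen=cv2.connectedComponentsWithStats(mask.astype(np.uint8))
    ids=[i for i in range(1,n) if stt[i,4]>minA]
    i=min(ids,key=lambda i:np.hypot(*(cen[i]-near)))
    cs=max(cv2.findContours((l==i).astype(np.uint8),cv2.RETR_EXTERNAL,cv2.CHAIN_APPROX_NONE)[0],key=cv2.contourArea).reshape(-1,2)
    P=onz(c,cs,z)[:,:2]*1000
    (cx,cy),(w,h),a=cv2.minAreaRect(P.astype(np.float32))
    B=cv2.boxPoints(((cx,cy),(w,h),a)); e=B[1]-B[0] if np.hypot(*(B[1]-B[0]))>np.hypot(*(B[2]-B[1])) else B[2]-B[1]
    return np.array([cx,cy])/1000,sorted((round(w,1),round(h,1))),np.degrees(np.arctan2(e[1],e[0]))%180,stt[i].tolist()
E
python3 - <<'E'
from h import *
import pickle
c=pickle.load(open("w1.pkl","rb")); im=c["pixels"].astype(np.uint8)
hsv=cv2.cvtColor(im,cv2.COLOR_RGB2HSV)
print("stand px",im[140,250],im[195,283],"mod",im[160,265],im[185,266],hsv[160,265],hsv[140,250],hsv[190,286])
brown=(hsv[...,1]>120)&((hsv[...,0]<15))&(hsv[...,2]>30)
w=np.zeros(brown.shape,bool);w[120:215,230:300]=1
b=brown&w; b2=cv2.morphologyEx(b.astype(np.uint8),cv2.MORPH_CLOSE,np.ones((21,21)))
print("stand",rect(c,b2,.024,(265,170)))
g=(hsv[...,1]<80)&w&(cv2.erode(b2,np.ones((3,3)))>0)
print("mod",rect(c,g,.076,(265,172)))
for v in range(138,208,6): print(v,[tuple(im[v,u]) for u in range(254,278,2)] if v in(144,174,198) else [u for u in range(244,292) if g[v,u]][:1]+[u for u in range(244,292) if g[v,u]][-1:])
E
```

```text
stand px [76 48 33] [80 51 33] mod [113 117 122] [111 115 121] [107  19 122] [ 10 144  76] [ 10 147  90]
stand (array([ 0.45399222, -0.32477783]), [58.4, 90.5], np.float32(77.68838), [242, 132, 49, 72, 3200])
mod (array([ 0.45320053, -0.32618866]), [12.8, 64.6], np.float32(78.236), [259, 144, 14, 58, 628])
138 []
144 [(np.uint8(74), np.uint8(46), np.uint8(31)), (np.uint8(73), np.uint8(46), np.uint8(29)), (np.uint8(73), np.uint8(45), np.uint8(30)), (np.uint8(65), np.uint8(44), np.uint8(29)), (np.uint8(74), np.uint8(57), np.uint8(47)), (np.uint8(80), np.uint8(62), np.uint8(60)), (np.uint8(77), np.uint8(67), np.uint8(64)), (np.uint8(77), np.uint8(68), np.uint8(66)), (np.uint8(74), np.uint8(54), np.uint8(43)), (np.uint8(76), np.uint8(47), np.uint8(31)), (np.uint8(75), np.uint8(47), np.uint8(34)), (np.uint8(76), np.uint8(49), np.uint8(33))]
150 [259, 270]
156 [260, 270]
162 [260, 270]
168 [260, 271]
174 [(np.uint8(72), np.uint8(46), np.uint8(32)), (np.uint8(68), np.uint8(40), np.uint8(26)), (np.uint8(68), np.uint8(44), np.uint8(32)), (np.uint8(76), np.uint8(59), np.uint8(51)), (np.uint8(1
[... 252 characters left out ...]
.uint8(44)), (np.uint8(82), np.uint8(55), np.uint8(36)), (np.uint8(82), np.uint8(52), np.uint8(32))]
180 [261, 271]
186 [261, 272]
192 [262, 271]
198 [(np.uint8(148), np.uint8(89), np.uint8(56)), (np.uint8(151), np.uint8(93), np.uint8(62)), (np.uint8(101), np.uint8(61), np.uint8(39)), (np.uint8(71), np.uint8(45), np.uint8(34)), (np.uint8(78), np.uint8(65), np.uint8(63)), (np.uint8(104), np.uint8(109), np.uint8(115)), (np.uint8(110), np.uint8(114), np.uint8(119)), (np.uint8(110), np.uint8(116), np.uint8(121)), (np.uint8(106), np.uint8(108), np.uint8(112)), (np.uint8(80), np.uint8(56), np.uint8(47)), (np.uint8(79), np.uint8(52), np.uint8(36)), (np.uint8(79), np.uint8(51), np.uint8(35))]
204 []
```

Run:
```python
from h import *
s=r.sense(); print(s["time_s"],s["tcp_pos"],yaw(s["ee_rot"]))
plan(((.45,-.3,.3),Rdown(-104)),(.4535,-.3255,.13,-102))
```

```text
2.65 [ 0.44702206 -0.30079933  0.29660936] -104.26846406127518
(0.4535, -0.3255, 0.13, -102) [23.9, -9.6, 170.0] [0.0, 0.0, -0.035]
```

>>> servo_tool --commands '[[[0,24,-9.6,40,0,0,0.035],[0,24,-9.6,80,0,0,0.035],[0,24,-9.6,120,0,0,0.035],[0,24,-9.6,150,0,0,0.035],[0,24,-9.6,170,0,0,0.035]]]'

```text
time_s: 3.15
tcp_pos: [0.4525, -0.3235, 0.1274]
ee_rot: [[-0.275, -0.961, -0.001], [-0.961, 0.275, 0.003], [-0.002, 0.002, -1.0]]
wrist_force: [-0.0, -0.3, -0.2]
gripper_width: 1.002
gripper_force: 0.0
```

>>> servo_tool --commands '[[[0,0,0,0,0,0,0],[0,0,0,0,0,0,0],[0,0,0,0,0,0,0],[0,0,0,0,0,0,0],[0,0,0,0,0,0,0]]]'

```text
time_s: 3.65
tcp_pos: [0.4531, -0.3249, 0.1303]
ee_rot: [[-0.276, -0.961, 0.003], [-0.961, 0.276, 0.001], [-0.002, -0.002, -1.0]]
wrist_force: [-0.1, 0.4, -0.6]
gripper_width: 1.0
gripper_force: 0.0
```

Run:
```python
from h import *
import pickle
s=r.sense(); print(s["time_s"],s["tcp_pos"],yaw(s["ee_rot"]),s["ee_rot"])
c=cap("wrist"); pickle.dump(c,open("w2.pkl","wb")); save(c,"w2.png")
im=c["pixels"].astype(np.uint8)
hsv=cv2.cvtColor(im,cv2.COLOR_RGB2HSV)
print(proj(c,[(.4537,-.3255,.076)]))
u,v=proj(c,[(.4537,-.3255,.076)])[0].astype(int)
w=np.zeros(im.shape[:2],bool);w[max(v-60,0):v+60,u-40:u+40]=1
brown=(hsv[...,1]>100)&(hsv[...,0]<18)
g=(hsv[...,1]<60)&w&~brown
try: print(rect(c,g,.076,(u,v)))
except Exception as e: print(e)
```

```text
3.65 [ 0.45308395 -0.32489914  0.13030033] -106.0332157596007 [[-0.27619412 -0.96109781  0.00279375]
 [-0.96110017  0.27619794  0.00107879]
 [-0.00180845 -0.00238712 -0.99999552]]
[[279.28327786 240.83441473]]
(array([ 0.45477075, -0.32382117]), [55.5, 83.0], np.float32(73.964424), [239, 182, 80, 118, 4010])
```

View pics/w2.png

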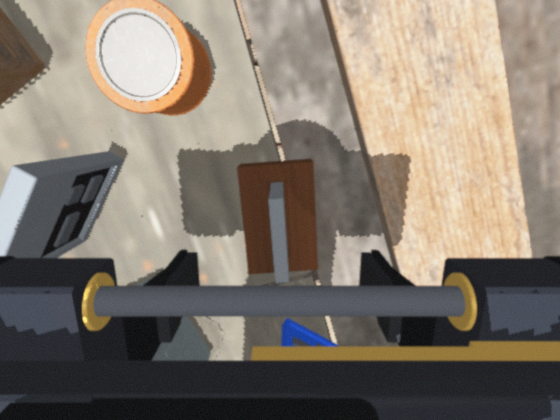

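The wrist close-up shows the module top running from about (276,184) to (281,281), centred between the fingers (midline ~279). Descend with the yaw corrected by -0.07.

Run:
```python
from h import *
import pickle
c=pickle.load(open("w2.pkl","rb"))
P=onz(c,[(276,184),(281.5,281)],.076); d=P[1]-P[0]; print(P.round(4),P.mean(0).round(4),np.hypot(*d[:2]),np.degrees(np.arctan2(d[1],d[0])))
plan(((.4535,-.3255,.13),Rdown(-106)),(*P.mean(0)[:2].round(4),.058,-101.9))
```

```text
[[ 0.4451 -0.3629  0.076 ]
 [ 0.4604 -0.2968  0.076 ]] [ 0.4527 -0.3298  0.076 ] 0.06784626130474658 77.00679727442117
(np.float64(0.4527), np.float64(-0.3298), 0.058, -101.9) [4.4, -0.4, 72.0] [0.0, 0.0, -0.072]
```

>>> servo_tool --commands '[[[0,0.5,0,0,0,0,-0.06],[0,0.5,0,20,0,0,-0.06],[0,0.5,0,40,0,0,-0.06],[0,0.5,0,60,0,0,-0.06],[0,0.5,0,71,0,0,-0.06]]]'

```text
time_s: 4.2
tcp_pos: [0.4517, -0.3249, 0.0569]
ee_rot: [[-0.219, -0.976, -0.001], [-0.976, 0.219, 0.003], [-0.002, 0.002, -1.0]]
wrist_force: [0.6, 0.2, 0.0]
gripper_width: 1.003
gripper_force: 0.0
```

>>> servo_tool --commands '[[[0,0,0,0,0,0,0],[0.6,0,0,0,0,0,0],[0.8,0,0,0,0,0,0],[1,0,0,0,0,0,0],[1,0,0,0,0,0,0]]]'

```text
time_s: 4.7
tcp_pos: [0.4527, -0.3252, 0.0588]
ee_rot: [[-0.218, -0.976, 0.002], [-0.976, 0.218, 0.001], [-0.002, -0.001, -1.0]]
wrist_force: [-0.6, -0.9, 0.4]
gripper_width: 0.725
gripper_force: 0.0
```

>>> servo_tool --commands '[[[1,0,0,0,0,0,0],[1,0,0,0,0,0,0],[1,0,0,0,0,0,0],[1,0,0,0,0,0,0],[1,0,0,0,0,0,0]]]'

```text
time_s: 5.2
tcp_pos: [0.4524, -0.3251, 0.0581]
ee_rot: [[-0.218, -0.976, 0.0], [-0.976, 0.218, 0.002], [-0.002, -0.0, -1.0]]
wrist_force: [0.9, 0.4, -0.3]
gripper_width: 0.264
gripper_force: 0.0
```

>>> servo_tool --commands '[[[1,0,0,0,0,0,0],[1,0,0,0,0,0,0],[1,0,0,0,0,0,0],[1,0,0,0,0,0,0],[1,0,0,0,0,0,0]]]'

```text
time_s: 5.7
tcp_pos: [0.4524, -0.3251, 0.058]
ee_rot: [[-0.218, -0.976, 0.0], [-0.976, 0.218, 0.002], [-0.002, -0.0, -1.0]]
wrist_force: [0.4, 0.5, -0.4]
gripper_width: 0.113
gripper_force: 30.0
```

Run:
```python
from h import *
s=r.sense(); print(s["time_s"],s["tcp_pos"],yaw(s["ee_rot"]),s["gripper_width"]*87,s["gripper_force"],s["wrist_force"])
```

```text
5.7 [ 0.45237854 -0.32510873  0.05801841] -102.60554916652968 9.870544492526841 29.979673898778856 [ 0.36711169  0.50695232 -0.35976261]
```

Width 9.9 mm: the module is gripped. Measuring the base roughly from its screws and its block outline in the top view, and planning the lift and carry.

Run:
```python
from h import *
import pickle
d=pickle.load(open("d0.pkl","rb")); c=d["top"]
uv=np.array([(36,83),(132,44),(166,127),(67,167)])/3.333+[165,185]
P=onz(c,uv,.009); print(P.round(4),P.mean(0).round(4))
for i in range(4):
    e=P[(i+1)%4]-P[i]; print(round(np.hypot(*e[:2])*1000,1),np.degrees(np.arctan2(e[1],e[0])).round(1))
cuv=np.array([(283,45),(372,30),(386,97),(295,121)])/3.333+[165,185]
Q=onz(c,cuv,.07);print(Q.mean(0).round(3),[np.degrees(np.arctan2(*(Q[(i+1)%4]-Q[i])[[1,0]])).round(1) for i in range(4)])
plan(((.4525,-.325,.058),Rdown(-102.5)),(.4525,-.325,.25,-102.5),(.50,-.18,.25,-88),(.558,-.075,.25,-70))
```

```text
[[ 0.6011  0.054   0.009 ]
 [ 0.6417 -0.0429  0.009 ]
 [ 0.556  -0.0801  0.009 ]
 [ 0.515   0.019   0.009 ]] [ 0.5784 -0.0125  0.009 ]
105.0 -67.3
93.5 -156.5
107.2 112.5
93.0 22.1
[ 0.6   -0.253  0.07 ] [np.float64(-80.2), np.float64(-168.1), np.float64(105.0), np.float64(9.7)]
(0.4525, -0.325, 0.25, -102.5) [0.0, 0.0, -192.0] [0.0, 0.0, 0.0]
(0.5, -0.18, 0.25, -88) [-151.8, -15.0, 0.0] [0.0, 0.0, -0.253]
(0.558, -0.075, 0.25, -70) [-102.9, -61.6, 0.0] [0.0, 0.0, -0.314]
```

Run:
```python
from h import *
plan(((.4525,-.325,.058),Rdown(-102.5)),(.4525,-.325,.25,-102.5),(.50,-.13,.25,-85),(.547,.06,.25,-67.4))
```

```text
(0.4525, -0.325, 0.25, -102.5) [0.0, 0.0, -192.0] [0.0, 0.0, 0.0]
(0.5, -0.13, 0.25, -85) [-200.7, -4.2, 0.0] [0.0, 0.0, -0.305]
(0.547, 0.06, 0.25, -67.4) [-185.2, -63.4, 0.0] [0.0, 0.0, -0.307]
```

>>> servo_tool --commands '[[[1,0,0,-15,0,0,0],[1,0,0,-50,0,0,0],[1,0,0,-100,0,0,0],[1,0,0,-150,0,0,0],[1,0,0,-192,0,0,0]]]'

```text
time_s: 6.2
tcp_pos: [0.4522, -0.3255, 0.2528]
ee_rot: [[-0.218, -0.976, 0.002], [-0.976, 0.218, 0.001], [-0.002, -0.002, -1.0]]
wrist_force: [0.7, -0.8, -0.1]
gripper_width: 0.115
gripper_force: 30.0
```

>>> servo_tool --commands '[[[1,-30,-1,0,0,0,-0.06],[1,-75,-2,0,0,0,-0.12],[1,-120,-3,0,0,0,-0.18],[1,-165,-4,0,0,0,-0.24],[1,-200,-4,0,0,0,-0.305]]]'

```text
time_s: 6.7
tcp_pos: [0.4997, -0.129, 0.2502]
ee_rot: [[0.088, -0.996, 0.0], [-0.996, -0.088, 0.002], [-0.002, -0.0, -1.0]]
wrist_force: [-0.0, 0.4, -1.6]
gripper_width: 0.115
gripper_force: 30.0
```

>>> servo_tool --commands '[[[1,-40,-14,0,0,0,-0.07],[1,-85,-28,0,0,0,-0.14],[1,-130,-42,0,0,0,-0.21],[1,-165,-55,0,0,0,-0.27],[1,-185,-63,0,0,0,-0.307]]]'

```text
time_s: 7.2
tcp_pos: [0.5469, 0.0612, 0.2504]
ee_rot: [[0.386, -0.922, -0.0], [-0.922, -0.386, 0.002], [-0.002, -0.001, -1.0]]
wrist_force: [-1.2, -0.2, -1.1]
gripper_width: 0.113
gripper_force: 30.0
```

>>> servo_tool --commands '[[[1,0,0,0,0,0,0],[1,0,0,0,0,0,0],[1,0,0,0,0,0,0],[1,0,0,0,0,0,0],[1,0,0,0,0,0,0]]]'

```text
time_s: 7.7
tcp_pos: [0.5467, 0.0576, 0.251]
ee_rot: [[0.381, -0.925, 0.001], [-0.925, -0.381, 0.002], [-0.002, -0.001, -1.0]]
wrist_force: [0.7, -0.4, -1.4]
gripper_width: 0.112
gripper_force: 30.0
```

Run:
```python
from h import *
import pickle
s=r.sense(); print(s["time_s"],s["tcp_pos"],yaw(s["ee_rot"]),s["gripper_width"]*87,s["wrist_force"])
c=cap("wrist"); c["tcp"]=np.array(s["tcp_pos"]);c["rot"]=np.array(s["ee_rot"]); pickle.dump(c,open("w3.pkl","wb")); save(c,"w3.png")
```

```text
7.7 [0.54669817 0.05760501 0.25101112] -67.62608026424024 9.777837182016787 [ 0.69466823 -0.41521291 -1.42682247]
```

View pics/w3.png

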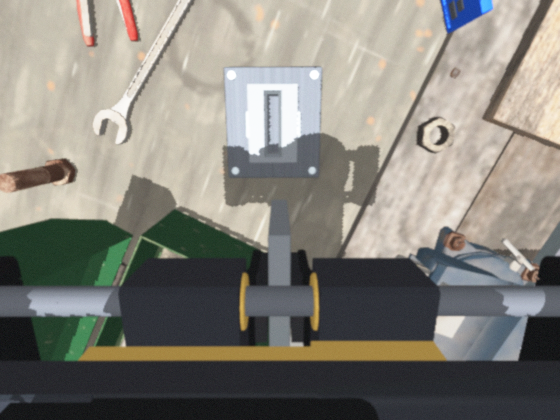

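The wrist view shows the base flange, (224,67)–(322,178), with its screws at (231,75), (314,75), (236,171) and (312,171), and the slot around (272,122). The held module's foot edge is at about (279,201). Refining these by code.

Run:
```python
from h import *
import pickle
c=pickle.load(open("w3.pkl","rb")); im=c["pixels"].astype(np.uint8); g=cv2.cvtColor(im,cv2.COLOR_RGB2GRAY)
S=[]
for u,v in((231,75),(314,75),(312,171),(236,171)):
    p=g[v-7:v+8,u-7:u+8].astype(float); w=np.clip(p-(p.max()+np.median(p))/2,0,None)
    yy,xx=np.mgrid[-7:8,-7:8]; S.append((u+(w*xx).sum()/w.sum(),v+(w*yy).sum()/w.sum()))
P=onz(c,S,.010); print(np.round(S,1).tolist(),P.mean(0).round(4))
for i in range(4):
    e=P[(i+1)%4]-P[i]; print(round(np.hypot(*e[:2])*1000,1),np.degrees(np.arctan2(e[1],e[0])).round(1))
w=np.zeros(g.shape,bool);w[82:163,245:299]=1
print("row120",g[120,240:305:1].tolist())
print("row105",g[105,255:292].tolist())
print("col271",g[78:170,271].tolist())
for z,m in((.04,w&(g<150)),):
    m=cv2.morphologyEx(m.astype(np.uint8),cv2.MORPH_OPEN,np.ones((2,2))); print("slot",rect(c,m,z,(272,122)))
print("mod col279",g[185:225,279].tolist()); print("mod row207",g[207,262:300].tolist(),"row203",g[203,262:300].tolist())
print("row 240",g[240,262:300].tolist())
```

```text
[[231.0, 74.6], [313.9, 74.2], [311.7, 169.9], [234.9, 170.2]] [ 0.5827 -0.0097  0.01  ]
92.0 -157.4
105.8 112.6
92.0 22.6
105.8 -67.4
row120 [212, 213, 213, 209, 210, 227, 251, 255, 254, 252, 251, 251, 250, 251, 250, 251, 251, 250, 251, 251, 250, 250, 249, 237, 198, 164, 148, 128, 122, 165, 196, 201, 198, 203, 203, 208, 206, 200, 194, 181, 187, 219, 244, 250, 250, 250, 250, 250, 250, 250, 250, 250, 250, 250, 249, 250, 251, 253, 254, 251, 234, 210, 205, 204, 203]
row105 [251, 251, 251, 251, 251, 251, 251, 248, 225, 178, 156, 144, 121, 119, 161, 190, 200, 202, 201, 204, 207, 208, 202, 188, 177, 185, 219, 244, 249, 251, 250, 250, 250, 250, 250, 250, 250]
col271 [200, 201, 201, 199, 199, 217, 241, 249, 251, 251, 251, 245, 207, 165, 159, 150, 118, 118, 164, 188, 196, 195, 199, 199, 197, 194, 195, 200, 200, 199, 198, 197, 202, 199, 197, 199, 197, 192, 181, 187, 195, 199, 201, 199, 195, 198, 193, 181, 191, 199, 200, 206, 200, 200, 200, 199, 199, 198, 198, 197, 193, 185, 192, 197, 201, 190, 141, 103, 95, 98, 99, 98, 96, 98, 98, 107, 118, 117, 121, 131, 134, 135, 138, 132, 114, 107, 95, 94, 
[... 226 characters left out ...]
02, 102, 99, 103, 105, 102, 102, 100, 102, 102, 104, 101, 101, 100, 105, 106, 102, 103, 102, 105, 101]
mod row207 [201, 200, 204, 203, 202, 204, 196, 195, 166, 125, 107, 105, 101, 103, 104, 106, 102, 103, 103, 102, 100, 102, 101, 101, 99, 105, 106, 112, 111, 110, 108, 115, 118, 124, 127, 131, 131, 126] row203 [176, 182, 188, 190, 182, 150, 119, 111, 109, 106, 103, 100, 100, 101, 104, 101, 101, 101, 101, 103, 104, 101, 102, 103, 100, 107, 106, 110, 106, 108, 107, 110, 114, 114, 118, 120, 124, 125]
row 240 [210, 211, 211, 210, 203, 175, 146, 132, 132, 131, 135, 130, 130, 130, 132, 132, 132, 134, 133, 131, 132, 132, 132, 135, 132, 130, 133, 123, 113, 111, 113, 112, 115, 115, 114, 114, 114, 113]
```

Run:
```python
from h import *
import pickle
c=pickle.load(open("w3.pkl","rb")); im=c["pixels"].astype(int)
ax=np.array([np.cos(np.radians(-67.4)),np.sin(np.radians(-67.4))]); ay=np.array([ax[1],-ax[0]])  # tool x, tool y when down
C=np.array([.5827,-.0097])
def rel(uv,z): 
    d=onz(c,[uv],z)[0][:2]-C; return (1000*d@ax).round(1),(1000*d@ay).round(1)
print("block L",rel((245.5,120),.04),"R",rel((300.3,120),.04),"slotL",rel((263.7,120),.04),"slotR",rel((281.5,120),.04),"far blk",rel((271,82.8),.04),"far slot",rel((271,90.3),.04))
bl=cv2.GaussianBlur((im[...,2]-im[...,0]).astype(np.float32),(3,3),0)
print("B-R col276-283",bl[192:220,276:284].mean(1).round().tolist())
print("B-R row212",bl[212,262:300].round().tolist()); print("row235",bl[235,262:300].round().tolist())
R=c["rot"];t=c["tcp"]
for v in (199,200,201,202,203): 
    p=onz(c,[(279.5,v)],t[2]-.054)[0]; print(v,(1000*R.T@(p-t)).round(1))
```

```text
block L (np.float64(4.3), np.float64(-28.4)) R (np.float64(4.0), np.float64(29.7)) slotL (np.float64(4.2), np.float64(-9.1)) slotR (np.float64(4.1), np.float64(9.8)) far blk (np.float64(40.9), np.float64(-1.0)) far slot (np.float64(33.6), np.float64(-1.1))
B-R col276-283 [-15.0, -15.0, -15.0, -14.0, -14.0, -14.0, -12.0, -5.0, 3.0, 7.0, 8.0, 8.0, 8.0, 8.0, 8.0, 8.0, 8.0, 8.0, 8.0, 9.0, 9.0, 8.0, 8.0, 8.0, 8.0, 8.0, 8.0, 8.0]
B-R row212 [-25.0, -25.0, -26.0, -25.0, -24.0, -24.0, -23.0, -20.0, -11.0, 0.0, 7.0, 9.0, 8.0, 8.0, 9.0, 10.0, 10.0, 9.0, 8.0, 8.0, 8.0, 9.0, 9.0, 8.0, 7.0, 3.0, -5.0, -11.0, -14.0, -14.0, -14.0, -14.0, -14.0, -14.0, -14.0, -14.0, -14.0, -14.0]
row235 [-27.0, -28.0, -28.0, -28.0, -26.0, -19.0, -7.0, 4.0, 10.0, 11.0, 11.0, 11.0, 11.0, 11.0, 11.0, 11.0, 11.0, 11.0, 12.0, 12.0, 11.0, 11.0, 11.0, 11.0, 11.0, 11.0, 10.0, 7.0, -0.0, -8.0, -14.0, -16.0, -16.0, -16.0, -16.0, -15.0, -15.0, -15.0]
199 [29.6 -0.1 54. ]
200 [28.9 -0.1 54. ]
201 [28.3 -0.1 54. ]
202 [27.6 -0.1 54. ]
203 [26.9 -0.1 54. ]
```

Run:
```python
from h import *
import pickle
c=pickle.load(open("w3.pkl","rb"))
plan((c["tcp"],c["rot"]),(.5826,-.0105,.118,-67.4))
```

```text
(0.5826, -0.0105, 0.118, -67.4) [76.9, -7.1, 132.9] [-0.001, 0.002, -0.004]
```

>>> servo_tool --commands '[[[1,38,-3.5,0,-0.001,0.002,-0.004],[1,77,-7,20,-0.001,0.002,-0.004],[1,77,-7,65,-0.001,0.002,-0.004],[1,77,-7,105,-0.001,0.002,-0.004],[1,77,-7,133,-0.001,0.002,-0.004]]]'

```text
time_s: 8.25
tcp_pos: [0.5814, -0.0109, 0.1149]
ee_rot: [[0.384, -0.923, -0.003], [-0.923, -0.384, -0.001], [-0.001, 0.003, -1.0]]
wrist_force: [0.1, -0.7, -1.7]
gripper_width: 0.116
gripper_force: 30.0
```

>>> servo_tool --commands '[[[1,0,0,0,0,0,0],[1,0,0,0,0,0,0],[1,0,0,0,0,0,0],[1,0,0,0,0,0,0],[1,0,0,0,0,0,0]]]'

```text
time_s: 8.75
tcp_pos: [0.5836, -0.0095, 0.1193]
ee_rot: [[0.386, -0.923, 0.003], [-0.923, -0.386, 0.0], [0.001, -0.003, -1.0]]
wrist_force: [0.1, 0.6, -1.6]
gripper_width: 0.111
gripper_force: 30.0
```

Run:
```python
from h import *
s=r.sense(); print(s["time_s"],s["tcp_pos"],yaw(s["ee_rot"]),s["wrist_force"])
for n in("top","scene"):
    c=cap(n); im=c["pixels"].astype(np.uint8)
    u,v=proj(c,[(.5827,-.0097,.05)])[0].astype(int); k=cv2.resize(im[v-40:v+40,u-60:u+60],(600,400),interpolation=cv2.INTER_CUBIC)
    cv2.imwrite(f"pics/{n}2.png",k[:,:,::-1])
plan((s["tcp_pos"],s["ee_rot"]),(.5826,-.0105,.118,-67.4))
```

```text
8.75 [ 0.58359962 -0.00949227  0.11934953] -67.29860545803467 [ 0.07203418  0.58836283 -1.58063966]
(0.5826, -0.0105, 0.118, -67.4) [0.5, 1.3, 1.3] [-0.003, -0.001, 0.002]
```

View pics/scene2.png

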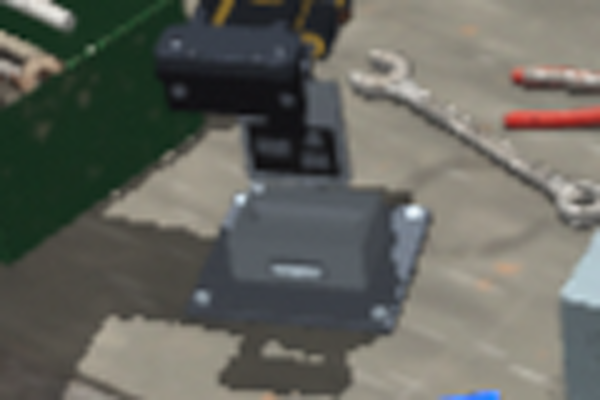

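The scene crop shows the module hanging above the block (foot at ~(300,175)). Descending slowly.

>>> servo_tool --commands '[[[1,0.3,0.7,3,0,0,0],[1,0.3,0.7,6,0,0,0],[1,0.3,0.7,10,0,0,0],[1,0.3,0.7,13,0,0,0],[1,0.3,0.7,16,0,0,0]]]'

```text
time_s: 9.35
tcp_pos: [0.5822, -0.0103, 0.1012]
ee_rot: [[0.386, -0.923, -0.0], [-0.923, -0.386, -0.0], [0.0, 0.0, -1.0]]
wrist_force: [-0.3, -0.2, -1.8]
gripper_width: 0.105
gripper_force: 30.0
```

>>> servo_tool --commands '[[[1,0,0,2,0,0,0],[1,0,0,4,0,0,0],[1,0,0,6,0,0,0],[1,0,0,8,0,0,0],[1,0,0,10,0,0,0]]]'

```text
time_s: 9.85
tcp_pos: [0.5824, -0.0103, 0.0917]
ee_rot: [[0.386, -0.923, 0.001], [-0.923, -0.386, -0.0], [0.0, -0.0, -1.0]]
wrist_force: [-0.5, 0.4, -1.3]
gripper_width: 0.11
gripper_force: 30.0
```

Run:
```python
from h import *
s=r.sense(); print(s["time_s"],np.round(s["tcp_pos"],4),yaw(s["ee_rot"]),np.round(s["wrist_force"],1),np.round(s["moment"],2))
R=np.array(s["ee_rot"]);print((1000*R.T@(np.array([.5826,-.0105,.062])-s["tcp_pos"])).round(1),R.T@s["wrist_force"])
```

```text
9.85 [ 0.5824 -0.0103  0.0917] -67.31155774118042 [-0.5  0.4 -1.3] [ 0.08 -0.04  0.04]
[ 0.3 -0.1 29.7] [-0.59808198  0.33136904  1.31320337]
```

>>> servo_tool --commands '[[[1,0,0,2,0,0,0],[1,0,0,4,0,0,0],[1,0,0,6,0,0,0],[1,0,0,8,0,0,0],[1,0,0,10,0,0,0]]]'

```text
time_s: 10.35
tcp_pos: [0.5824, -0.0102, 0.0816]
ee_rot: [[0.386, -0.923, 0.0], [-0.923, -0.386, -0.0], [0.0, -0.0, -1.0]]
wrist_force: [-0.3, -0.6, -0.7]
gripper_width: 0.116
gripper_force: 30.0
```

Run:
```python
from h import *
s=r.sense(); R=np.array(s["ee_rot"]);print((1000*R.T@(np.array([.5826,-.0105,.062])-s["tcp_pos"])).round(1),(R.T@s["wrist_force"]).round(1),np.round(s["moment"],2))
```

```text
[ 0.3 -0.1 19.6] [0.5 0.5 0.7] [0.08 0.03 0.03]
```

Foot is 12 mm into the block with no resistance. Going on to the floor.

>>> servo_tool --commands '[[[1,0,0,2.5,0,0,0],[1,0,0,5,0,0,0],[1,0,0,7.5,0,0,0],[1,0,0,10,0,0,0],[1,0,0,12,0,0,0]]]'

```text
time_s: 10.85
tcp_pos: [0.5823, -0.0103, 0.0695]
ee_rot: [[0.386, -0.923, 0.0], [-0.923, -0.386, -0.0], [0.0, -0.0, -1.0]]
wrist_force: [0.2, -0.1, -1.4]
gripper_width: 0.115
gripper_force: 30.0
```

>>> servo_tool --commands '[[[1,0,0,2,0,0,0],[1,0,0,4,0,0,0],[1,0,0,6,0,0,0],[1,0,0,8,0,0,0],[1,0,0,8.5,0,0,0]]]'

```text
time_s: 11.35
tcp_pos: [0.5826, -0.0103, 0.062]
ee_rot: [[0.386, -0.922, 0.001], [-0.922, -0.386, -0.001], [0.001, -0.0, -1.0]]
wrist_force: [-1.7, 0.9, 6.5]
gripper_width: 0.112
gripper_force: 30.0
```

Run:
```python
from h import *
s=r.sense(); R=np.array(s["ee_rot"]);print(s["time_s"],(1000*R.T@(np.array([.5826,-.0105,.062])-s["tcp_pos"])).round(1),(R.T@s["wrist_force"]).round(1),np.round(s["moment"],2))
```

```text
11.35 [0.2 0.1 0. ] [-1.4  1.2 -6.5] [0.21 0.66 0.04]
```

Contact 6.5 N at TCP z = 0.062, exactly the floor height. Release, rise, and go to look at the cover.

Run:
```python
from h import *
plan(((.5826,-.0105,.25),Rdown(-67.3)),(.583,-.170,.25,-79))
```

```text
(0.583, -0.17, 0.25, -79) [147.3, 61.2, 0.0] [0.0, 0.0, 0.204]
```

>>> servo_tool --commands '[[[0,0,0,0,0,0,0],[0,0,0,0,0,0,0],[0,0,0,0,0,0,0],[0,0,0,0,0,0,0],[0,0,0,0,0,0,0]]]'

```text
time_s: 11.85
tcp_pos: [0.5823, -0.0103, 0.0612]
ee_rot: [[0.386, -0.923, 0.0], [-0.923, -0.386, -0.0], [0.0, -0.0, -1.0]]
wrist_force: [0.2, 0.1, -0.7]
gripper_width: 0.479
gripper_force: 0.0
```

>>> servo_tool --commands '[[[0,0,0,-20,0,0,0],[0,0,0,-60,0,0,0],[0,0,0,-110,0,0,0],[0,0,0,-150,0,0,0],[0,0,0,-190,0,0,0]]]'

```text
time_s: 12.35
tcp_pos: [0.582, -0.0103, 0.2533]
ee_rot: [[0.386, -0.923, 0.001], [-0.923, -0.386, -0.0], [0.001, -0.001, -1.0]]
wrist_force: [0.8, 0.4, 0.6]
gripper_width: 0.936
gripper_force: 0.0
```

>>> servo_tool --commands '[[[0,30,12,0,0,0,0.04],[0,70,29,0,0,0,0.1],[0,110,46,0,0,0,0.15],[0,147,61,0,0,0,0.204],[0,147,61,0,0,0,0.204]]]'

```text
time_s: 12.85
tcp_pos: [0.5821, -0.1734, 0.2509]
ee_rot: [[0.185, -0.983, -0.0], [-0.983, -0.185, -0.001], [0.001, 0.0, -1.0]]
wrist_force: [-0.2, -0.0, -0.6]
gripper_width: 0.998
gripper_force: 0.0
```

>>> servo_tool --commands '[[[0,0,0,0,0,0,0],[0,0,0,0,0,0,0],[0,0,0,0,0,0,0],[0,0,0,0,0,0,0],[0,0,0,0,0,0,0]]]'

```text
time_s: 13.35
tcp_pos: [0.5828, -0.1686, 0.2514]
ee_rot: [[0.192, -0.981, 0.001], [-0.981, -0.192, -0.0], [0.0, -0.001, -1.0]]
wrist_force: [0.7, -0.3, -0.7]
gripper_width: 0.997
gripper_force: 0.0
```

Run:
```python
from h import *
import pickle
s=r.sense(); print(s["time_s"],s["tcp_pos"],yaw(s["ee_rot"]))
c=cap("wrist"); c["tcp"]=np.array(s["tcp_pos"]);c["rot"]=np.array(s["ee_rot"]); pickle.dump(c,open("w4.pkl","wb")); save(c,"w4.png")
```

```text
13.35 [ 0.58284583 -0.16856695  0.2514184 ] -78.92559535384385
```

View pics/w4.png

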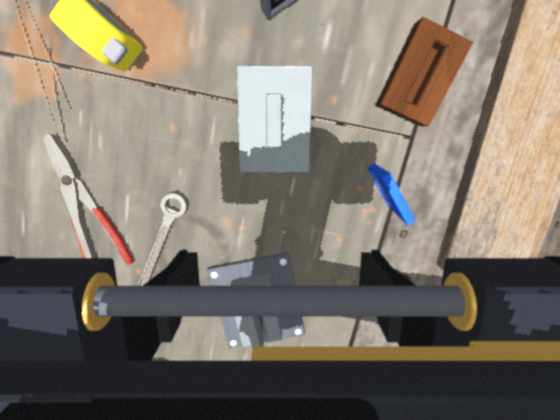

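The view shows the cover roof at (238–311, 66–171), with the rib around (274,119).

Run:
```python
from h import *
import pickle
c=pickle.load(open("w4.pkl","rb")); im=c["pixels"].astype(int); g=im.mean(2)
br=cv2.GaussianBlur((im[...,2]-im[...,0]).astype(np.float32),(3,3),0)
w=np.zeros(g.shape,bool);w[55:182,222:325]=1
m=cv2.morphologyEx(((br>-3)&w).astype(np.uint8),cv2.MORPH_CLOSE,np.ones((9,9)))
m=cv2.morphologyEx(m,cv2.MORPH_OPEN,np.ones((9,9)))
C,sz,a,stt=rect(c,m,.078,(274,119)); print(C.round(4),sz,a,stt)
for k in (105,115,125,135): print(k,g[k,258:292].round().astype(int).tolist())
print(g[85:150,274].round().astype(int).tolist())
```

```text
[ 0.6031 -0.245 ] [70.0, 97.8] 100.32144 [237, 65, 75, 108, 7874]
105 [234, 233, 234, 234, 235, 235, 231, 221, 207, 216, 230, 233, 234, 234, 234, 233, 232, 234, 233, 231, 229, 225, 206, 164, 155, 206, 230, 235, 236, 235, 235, 235, 235, 235]
115 [235, 234, 234, 234, 233, 232, 231, 216, 204, 215, 229, 232, 233, 235, 234, 233, 233, 232, 231, 230, 228, 224, 203, 155, 146, 195, 223, 233, 234, 234, 233, 234, 234, 235]
125 [235, 236, 237, 237, 236, 237, 234, 223, 206, 217, 228, 233, 235, 235, 233, 236, 235, 234, 234, 235, 233, 227, 206, 157, 132, 164, 216, 234, 236, 237, 236, 236, 238, 238]
135 [235, 235, 234, 236, 237, 237, 234, 220, 205, 214, 228, 233, 235, 233, 234, 234, 235, 235, 235, 235, 234, 228, 205, 156, 132, 162, 214, 233, 236, 235, 236, 236, 234, 230]
[234, 235, 234, 234, 236, 234, 233, 228, 208, 214, 231, 234, 234, 234, 235, 234, 235, 233, 234, 234, 232, 233, 233, 234, 232, 233, 231, 233, 233, 232, 233, 233, 233, 234, 233, 233, 235, 234, 235, 233, 235, 234, 234, 236, 235, 236, 236, 235, 236, 235, 235, 236, 236, 235, 235, 234, 236, 236, 235, 235, 229, 200, 144, 121, 121]
```

Run:
```python
from h import *
import pickle
c=pickle.load(open("w4.pkl","rb"))
P=onz(c,[(266,93.2),(280.7,93.2),(280.7,146.3),(266,146.3)],.104); print(P.mean(0).round(4),[round(1000*np.hypot(*(P[i]-P[i-1])[:2]),1) for i in range(4)],np.degrees(np.arctan2(*(P[3]-P[0])[[1,0]])))
plan((c["tcp"],c["rot"]),(.603,-.2455,.135,-79.7))
```

```text
[ 0.6034 -0.2453  0.104 ] [np.float64(44.5), np.float64(12.6), np.float64(44.5), np.float64(13.1)] 100.42324473106838
(0.603, -0.2455, 0.135, -79.7) [79.3, -4.9, 116.5] [-0.001, -0.0, 0.014]
```

Rib and roof agree: centre (0.6033,-0.2452), yaw -79.7. Descend and grip.

>>> servo_tool --commands '[[[0,40,-2.5,20,-0.001,0,0.014],[0,79,-5,50,-0.001,0,0.014],[0,79,-5,80,-0.001,0,0.014],[0,79,-5,105,-0.001,0,0.014],[0,79,-5,116.5,-0.001,0,0.014]]]'

```text
time_s: 13.9
tcp_pos: [0.6013, -0.2458, 0.1317]
ee_rot: [[0.176, -0.984, -0.005], [-0.984, -0.176, 0.001], [-0.002, 0.005, -1.0]]
wrist_force: [-0.6, 0.2, -0.3]
gripper_width: 1.002
gripper_force: 0.0
```

>>> servo_tool --commands '[[[0,0,0,0,0,0,0],[0,0,0,0,0,0,0],[0,0,0,0,0,0,0],[0,0,0,0,0,0,0],[0,0,0,0,0,0,0]]]'

```text
time_s: 14.4
tcp_pos: [0.6032, -0.2459, 0.136]
ee_rot: [[0.177, -0.984, 0.001], [-0.984, -0.177, -0.001], [0.001, -0.001, -1.0]]
wrist_force: [0.3, -0.6, -0.3]
gripper_width: 0.999
gripper_force: 0.0
```

Run:
```python
from h import *
s=r.sense(); print(s["time_s"],s["tcp_pos"],yaw(s["ee_rot"])); plan((s["tcp_pos"],s["ee_rot"]),(.6032,-.2453,.091,-79.7))
```

```text
14.4 [ 0.60319203 -0.24592532  0.13598146] -79.78556490315658
(0.6032, -0.2453, 0.091, -79.7) [-0.7, -0.1, 45.0] [-0.001, -0.001, -0.001]
```

>>> servo_tool --commands '[[[0,-0.5,0,12,0,0,0],[0,-0.5,0,24,0,0,0],[0,-0.5,0,34,0,0,0],[0,-0.5,0,40,0,0,0],[0,-0.5,0,44,0,0,0]]]'

```text
time_s: 14.9
tcp_pos: [0.6022, -0.2455, 0.0894]
ee_rot: [[0.177, -0.984, -0.002], [-0.984, -0.177, -0.0], [-0.0, 0.002, -1.0]]
wrist_force: [0.3, 0.2, -0.3]
gripper_width: 0.996
gripper_force: 0.0
```

>>> servo_tool --commands '[[[0.3,0,0,0,0,0,0],[1,0,0,0,0,0,0],[1,0,0,0,0,0,0],[1,0,0,0,0,0,0],[1,0,0,0,0,0,0]]]'

```text
time_s: 15.4
tcp_pos: [0.6028, -0.2456, 0.0912]
ee_rot: [[0.177, -0.984, 0.0], [-0.984, -0.177, -0.001], [0.001, -0.0, -1.0]]
wrist_force: [-0.4, 0.0, 0.8]
gripper_width: 0.63
gripper_force: 0.0
```

>>> servo_tool --commands '[[[1,0,0,0,0,0,0],[1,0,0,0,0,0,0],[1,0,0,0,0,0,0],[1,0,0,0,0,0,0],[1,0,0,0,0,0,0]]]'

```text
time_s: 15.9
tcp_pos: [0.6026, -0.2455, 0.0908]
ee_rot: [[0.177, -0.984, -0.001], [-0.984, -0.177, -0.001], [0.0, 0.001, -1.0]]
wrist_force: [0.3, 0.3, 1.0]
gripper_width: 0.169
gripper_force: 0.0
```

>>> servo_tool --commands '[[[1,0,0,0,0,0,0],[1,0,0,0,0,0,0],[1,0,0,0,0,0,0],[1,0,0,0,0,0,0],[1,0,0,0,0,0,0]]]'

```text
time_s: 16.4
tcp_pos: [0.6027, -0.2455, 0.0908]
ee_rot: [[0.177, -0.984, -0.001], [-0.984, -0.177, -0.0], [0.0, 0.001, -1.0]]
wrist_force: [-0.2, 0.0, -0.4]
gripper_width: 0.16
gripper_force: 30.0
```

Run:
```python
from h import *
s=r.sense(); print(s["time_s"],s["tcp_pos"],yaw(s["ee_rot"]),s["gripper_width"]*87,s["wrist_force"])
p=np.array(s["tcp_pos"])
plan((p,s["ee_rot"]),(p[0],p[1],.28,-79.7),(.553,.065,.28,-67.4))
```

```text
16.4 [ 0.60265548 -0.24551525  0.09077605] -79.80175079001705 13.891471112031303 [-0.19459677  0.0455224  -0.41424474]
(np.float64(0.6026554832528302), np.float64(-0.24551525492903012), 0.28, -79.7) [0.1, 0.1, -189.2] [0.001, -0.0, -0.002]
(0.553, 0.065, 0.28, -67.4) [-314.4, -6.7, 0.0] [0.0, 0.0, -0.215]
```

Rib gripped (13.9 mm). Rim is 90.8 mm below the TCP, so home means TCP z ≈ 0.0988. Lift and carry over the base.

Run:
```python
from h import *
plan(((.6027,-.2455,.24),Rdown(-79.8)),(.5925,-.125,.24,-73.6),(.5824,-.0100,.24,-67.4))
```

```text
(0.5925, -0.125, 0.24, -73.6) [-120.4, -11.3, 0.0] [0.0, 0.0, -0.108]
(0.5824, -0.01, 0.24, -67.4) [-113.2, -22.8, 0.0] [0.0, 0.0, -0.108]
```

>>> servo_tool --commands '[[[1,0,0,-15,0,0,0],[1,0,0,-45,0,0,0],[1,0,0,-90,0,0,0],[1,0,0,-130,0,0,0],[1,0,0,-149,0,0,0]]]'

```text
time_s: 16.9
tcp_pos: [0.6038, -0.2459, 0.244]
ee_rot: [[0.177, -0.984, 0.005], [-0.984, -0.177, -0.002], [0.003, -0.005, -1.0]]
wrist_force: [0.1, 0.0, -2.5]
gripper_width: 0.158
gripper_force: 30.0
```

>>> servo_tool --commands '[[[1,-20,-2,0,0,0,-0.02],[1,-45,-4,0,0,0,-0.04],[1,-75,-7,0,0,0,-0.065],[1,-105,-10,0,0,0,-0.09],[1,-120,-11,0,0,0,-0.108]]]'

```text
time_s: 17.4
tcp_pos: [0.5914, -0.1233, 0.239]
ee_rot: [[0.284, -0.959, -0.003], [-0.959, -0.284, 0.0], [-0.001, 0.002, -1.0]]
wrist_force: [-0.6, 0.7, -2.4]
gripper_width: 0.161
gripper_force: 30.0
```

>>> servo_tool --commands '[[[1,-30,-6,0,0,0,-0.03],[1,-60,-12,0,0,0,-0.06],[1,-85,-17,0,0,0,-0.08],[1,-105,-21,0,0,0,-0.1],[1,-113,-23,0,0,0,-0.108]]]'

```text
time_s: 17.9
tcp_pos: [0.5819, -0.0091, 0.2392]
ee_rot: [[0.386, -0.923, -0.002], [-0.923, -0.386, -0.0], [-0.0, 0.002, -1.0]]
wrist_force: [0.1, -1.1, -2.3]
gripper_width: 0.161
gripper_force: 30.0
```

>>> servo_tool --commands '[[[1,0,0,0,0,0,0],[1,0,0,0,0,0,0],[1,0,0,0,0,0,0],[1,0,0,0,0,0,0],[1,0,0,0,0,0,0]]]'

```text
time_s: 18.4
tcp_pos: [0.5824, -0.0112, 0.2397]
ee_rot: [[0.383, -0.924, -0.001], [-0.924, -0.383, -0.001], [0.0, 0.001, -1.0]]
wrist_force: [0.7, 0.6, -2.8]
gripper_width: 0.161
gripper_force: 30.0
```

Run:
```python
from h import *
s=r.sense(); print(s["time_s"],s["tcp_pos"],yaw(s["ee_rot"]),s["wrist_force"],s["gripper_width"]*87); plan((s["tcp_pos"],s["ee_rot"]),(.5824,-.0100,.18,-67.4))
c=cap("scene"); im=c["pixels"].astype(np.uint8)
u,v=proj(c,[(.5827,-.0097,.10)])[0].astype(int); k=cv2.resize(im[v-50:v+50,u-65:u+65],(780,600),interpolation=cv2.INTER_CUBIC)
cv2.imwrite("pics/scene3.png",k[:,:,::-1])
```

```text
18.4 [ 0.58244341 -0.01119619  0.23966716] -67.48907909135482 [ 0.7072763   0.58322369 -2.78292112] 14.049630752872527
(0.5824, -0.01, 0.18, -67.4) [-1.1, -0.5, 59.7] [0.001, -0.0, -0.002]
```

View pics/scene3.png

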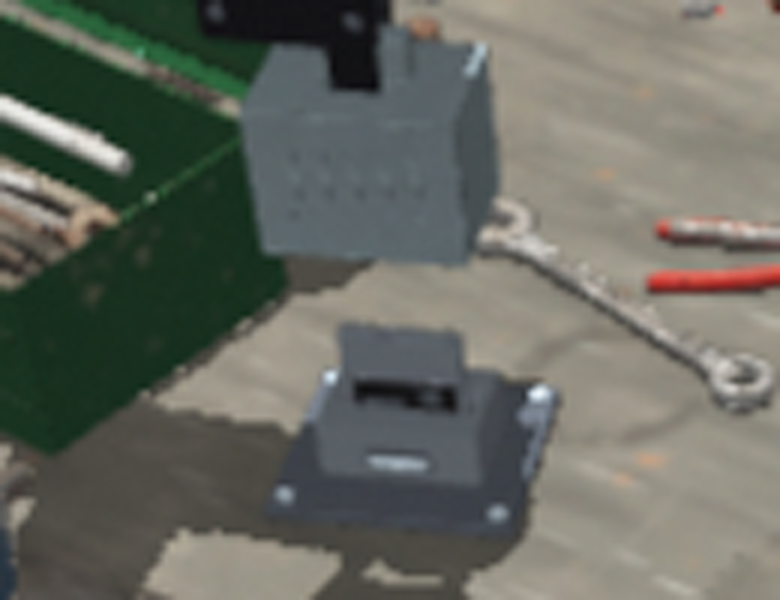

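The scene crop shows the module upright and home in the base, (400,370), with the cover level above it, (370,150). Lowering it.

>>> servo_tool --commands '[[[1,-0.7,-0.3,15,0,0,0],[1,-0.7,-0.3,35,0,0,0],[1,-0.7,-0.3,55,0,0,0],[1,-0.7,-0.3,75,0,0,0],[1,-0.7,-0.3,90,0,0,0]]]'

```text
time_s: 18.95
tcp_pos: [0.582, -0.0101, 0.1484]
ee_rot: [[0.383, -0.924, -0.002], [-0.924, -0.383, -0.001], [-0.0, 0.002, -1.0]]
wrist_force: [0.1, 0.2, -3.1]
gripper_width: 0.157
gripper_force: 30.0
```

>>> servo_tool --commands '[[[1,0,0,1,0,0,0],[1,0,0,3,0,0,0],[1,0,0,5,0,0,0],[1,0,0,7,0,0,0],[1,0,0,9,0,0,0]]]'

```text
time_s: 19.45
tcp_pos: [0.5828, -0.0097, 0.1413]
ee_rot: [[0.384, -0.923, 0.001], [-0.923, -0.384, -0.0], [0.0, -0.001, -1.0]]
wrist_force: [-0.7, 0.0, -2.2]
gripper_width: 0.159
gripper_force: 30.0
```

Run:
```python
from h import *
s=r.sense(); R=np.array(s["ee_rot"]);print(s["time_s"],s["tcp_pos"],yaw(R),(1000*R.T@(np.array([.5824,-.0100,.0988])-s["tcp_pos"])).round(1),(R.T@s["wrist_force"]).round(1),np.round(s["moment"],2))
```

```text
19.45 [ 0.58278639 -0.00970962  0.14133495] -67.42094164178442 [ 0.1  0.5 42.5] [-0.3  0.6  2.2] [-0.    0.03 -0.05]
```

>>> servo_tool --commands '[[[1,0.1,0.3,2,0,0,0],[1,0.1,0.3,4,0,0,0],[1,0.1,0.3,6,0,0,0],[1,0.1,0.3,8,0,0,0],[1,0.1,0.3,10,0,0,0]]]'

```text
time_s: 19.95
tcp_pos: [0.5822, -0.01, 0.1305]
ee_rot: [[0.384, -0.923, -0.001], [-0.923, -0.384, -0.0], [0.0, 0.001, -1.0]]
wrist_force: [-0.5, 0.1, -2.5]
gripper_width: 0.156
gripper_force: 30.0
```

>>> servo_tool --commands '[[[1,0,0,2,0,0,0],[1,0,0,4,0,0,0],[1,0,0,6,0,0,0],[1,0,0,7,0,0,0],[1,0,0,8,0,0,0]]]'

```text
time_s: 20.45
tcp_pos: [0.5822, -0.01, 0.1226]
ee_rot: [[0.384, -0.923, -0.001], [-0.923, -0.384, -0.001], [0.0, 0.001, -1.0]]
wrist_force: [-0.7, 0.2, -2.6]
gripper_width: 0.156
gripper_force: 30.0
```

Run:
```python
from h import *
s=r.sense(); R=np.array(s["ee_rot"]);print(s["time_s"],s["tcp_pos"],yaw(R),(1000*R.T@(np.array([.5824,-.0100,.0988])-s["tcp_pos"])).round(1),(R.T@s["wrist_force"]).round(1),np.round(s["moment"],2))
```

```text
20.45 [ 0.58218564 -0.00999871  0.12263373] -67.4249942763575 [ 0.1 -0.2 23.8] [-0.4  0.5  2.6] [ 0.15 -0.03  0.01]
```

The rim is 8 mm below the block top with no contact. Continuing to the clips.

>>> servo_tool --commands '[[[1,0,0,2,0,0,0],[1,0,0,4,0,0,0],[1,0,0,6,0,0,0],[1,0,0,8,0,0,0],[1,0,0,10,0,0,0]]]'

```text
time_s: 20.95
tcp_pos: [0.5821, -0.01, 0.1125]
ee_rot: [[0.384, -0.923, -0.001], [-0.923, -0.384, -0.001], [0.0, 0.001, -1.0]]
wrist_force: [-0.5, -0.1, -2.5]
gripper_width: 0.16
gripper_force: 30.0
```

>>> servo_tool --commands '[[[1,0,0,1,0,0,0],[1,0,0,2,0,0,0],[1,0,0,3,0,0,0],[1,0,0,4,0,0,0],[1,0,0,5,0,0,0]]]'

```text
time_s: 21.45
tcp_pos: [0.5826, -0.01, 0.1084]
ee_rot: [[0.384, -0.923, 0.001], [-0.923, -0.384, -0.001], [0.001, -0.0, -1.0]]
wrist_force: [-1.6, -0.1, 2.8]
gripper_width: 0.155
gripper_force: 30.0
```

Run:
```python
from h import *
s=r.sense(); R=np.array(s["ee_rot"]);print(s["time_s"],s["tcp_pos"],yaw(R),(1000*R.T@(np.array([.5824,-.0100,.0988])-s["tcp_pos"])).round(1),(R.T@s["wrist_force"]).round(1),np.round(s["moment"],2))
```

```text
21.45 [ 0.5826348  -0.01002218  0.10839934] -67.40174851139004 [-0.1  0.2  9.6] [-0.5  1.5 -2.8] [0.09 0.33 0.06]
```

>>> servo_tool --commands '[[[1,0,0,1,0,0,0],[1,0,0,2,0,0,0],[1,0,0,3,0,0,0],[1,0,0,4,0,0,0],[1,0,0,5,0,0,0]]]'

```text
time_s: 21.95
tcp_pos: [0.5831, -0.0102, 0.105]
ee_rot: [[0.385, -0.923, 0.002], [-0.923, -0.385, -0.001], [0.002, -0.002, -1.0]]
wrist_force: [-1.2, -0.5, 7.8]
gripper_width: 0.157
gripper_force: 30.0
```

>>> servo_tool --commands '[[[1,0,0,0.7,0,0,0],[1,0,0,1.4,0,0,0],[1,0,0,2,0,0,0],[1,0,0,2.5,0,0,0],[1,0,0,3,0,0,0]]]'

```text
time_s: 22.45
tcp_pos: [0.5819, -0.01, 0.0992]
ee_rot: [[0.384, -0.923, -0.002], [-0.923, -0.384, -0.001], [-0.0, 0.002, -1.0]]
wrist_force: [0.1, 0.6, -3.6]
gripper_width: 0.158
gripper_force: 30.0
```

Run:
```python
from h import *
s=r.sense(); R=np.array(s["ee_rot"]);print(s["time_s"],s["tcp_pos"],yaw(R),(1000*R.T@(np.array([.5824,-.0100,.0988])-s["tcp_pos"])).round(1),(R.T@s["wrist_force"]).round(1),np.round(s["moment"],2))
```

```text
22.45 [ 0.58189782 -0.01002866  0.0992331 ] -67.42938419695226 [ 0.2 -0.5  0.4] [-0.5 -0.3  3.6] [ 0.09  0.02 -0.01]
```

Clips snapped (resistance peaked, then dropped, at the expected height). Now press home.

>>> servo_tool --commands '[[[1,0,0,0.5,0,0,0],[1,0,0,1,0,0,0],[1,0,0,1.5,0,0,0],[1,0,0,2,0,0,0],[1,0,0,2,0,0,0]]]'

```text
time_s: 22.95
tcp_pos: [0.5821, -0.01, 0.0987]
ee_rot: [[0.384, -0.923, -0.0], [-0.923, -0.384, -0.001], [0.0, 0.001, -1.0]]
wrist_force: [-3.3, 1.5, 6.0]
gripper_width: 0.157
gripper_force: 30.0
```

Run:
```python
from h import *
s=r.sense(); R=np.array(s["ee_rot"]);print(s["time_s"],s["tcp_pos"],yaw(R),(1000*R.T@(np.array([.5824,-.0100,.0988])-s["tcp_pos"])).round(1),(R.T@s["wrist_force"]).round(1),np.round(s["moment"],2))
```

```text
22.95 [ 0.58210419 -0.01000416  0.09874786] -67.40814072576043 [ 0.1 -0.3 -0.1] [-2.7  2.5 -6. ] [ 0.32  1.06 -0.01]
```

>>> servo_tool --commands '[[[1,0,0,0.4,0,0,0],[1,0,0,0.8,0,0,0],[1,0,0,1.2,0,0,0],[1,0,0,1.2,0,0,0],[1,0,0,1.2,0,0,0]]]'

```text
time_s: 23.45
tcp_pos: [0.5821, -0.01, 0.0987]
ee_rot: [[0.385, -0.923, 0.0], [-0.923, -0.385, -0.001], [0.001, 0.0, -1.0]]
wrist_force: [-5.9, 2.6, 10.8]
gripper_width: 0.161
gripper_force: 30.0
```

>>> servo_tool --commands '[[[1,0,0,0,0,0,0],[1,0,0,0,0,0,0],[1,0,0,0,0,0,0],[1,0,0,0,0,0,0],[1,0,0,0,0,0,0]]]'

```text
time_s: 23.95
tcp_pos: [0.5821, -0.01, 0.0987]
ee_rot: [[0.384, -0.923, 0.0], [-0.923, -0.384, -0.001], [0.001, 0.0, -1.0]]
wrist_force: [-6.0, 1.1, 11.0]
gripper_width: 0.161
gripper_force: 30.0
```

>>> servo_tool --commands '[[[1,0,0,0.4,0,0,0],[1,0,0,0.8,0,0,0],[1,0,0,0.8,0,0,0],[1,0,0,0.8,0,0,0],[1,0,0,0.8,0,0,0]]]'

```text
time_s: 24.45
tcp_pos: [0.5821, -0.01, 0.0987]
ee_rot: [[0.385, -0.923, 0.0], [-0.923, -0.385, -0.001], [0.001, 0.0, -1.0]]
wrist_force: [-6.6, 2.4, 15.5]
gripper_width: 0.161
gripper_force: 30.0
```

Run:
```python
from h import *
s=r.sense(); print(s["time_s"],s["tcp_pos"],s["wrist_force"])
c=cap("scene"); im=c["pixels"].astype(np.uint8)
u,v=proj(c,[(.5827,-.0097,.05)])[0].astype(int); k=cv2.resize(im[v-50:v+50,u-65:u+65],(780,600),interpolation=cv2.INTER_CUBIC)
cv2.imwrite("pics/scene4.png",k[:,:,::-1])
```

```text
24.45 [ 0.58213983 -0.01004321  0.09870933] [-6.58645885  2.36665167 15.50776304]
```

View pics/scene4.png

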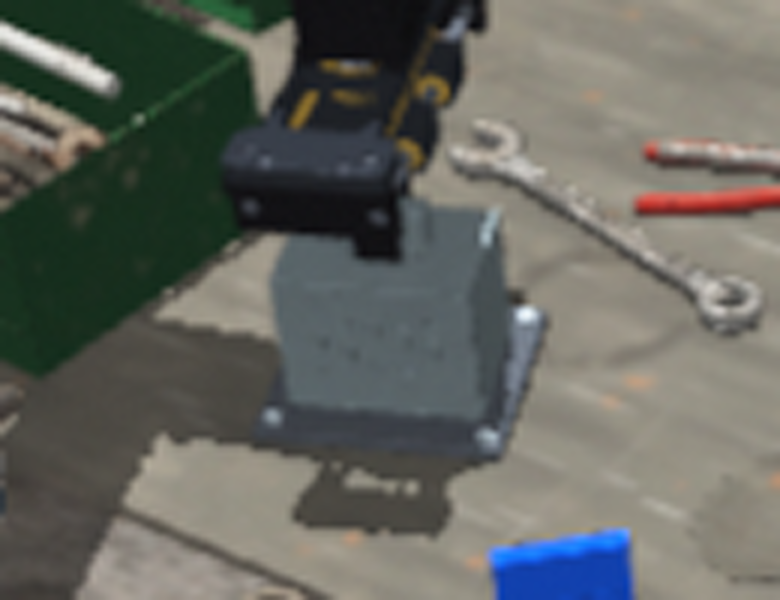

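The crop shows the cover flush on the flange (rim at ~(390,410)), pressed with 15.5 N at the home height. Handing in.

```bash
python3 -c "
from station import r
print(r.finish_job())"
```

```text
the job is handed in; nothing more can be done
None
```

The module stands on the slot floor and the cover is snapped fully home on the base. I handed the job in at about 24.5 s with the gripper still holding the cover down at about 15 N, and the nut, spanner and grease tin were left untouched.

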